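Shut a pastry container and take its height with a bench gauge

TASK

Check the closed height of the white hinged-lid pastry container before it goes to the rack: press its lid down until it snaps shut, slide the container along the bench until the round panel in the middle of its lid is under the foot of the height gauge (foot wholly over the panel), then lower the gauge onto it. Leave the gauge standing with its sprung foot on the panel and pushed about half-way into its sleeve, never all the way in; do not shift or knock over the other things on the bench or tip the container.

Things in the scene. Friction and masses are not known exactly. Their poses are not given: they have to be found in the camera images.
- container: white plastic container, 125 (x) x 145 (y) x 58 mm without lid, walls 5 mm, empty, about 0.7 kg, loose on the bench. Origin at the centre of its underside, z up. The lid's hinge runs along its +x top edge, the edge that opens is at -x (roughly towards the robot). With the lid shut it is 64 mm tall, 67 mm on the round panel
- lid (a joint): hinge angle of the container's lid, rad: 0 shut, grows as it opens (to 1.2). A weak spring holds it about 0.45 to 0.55 rad open; a catch inside holds it shut once it is pressed down to 0 (up to about 8 N near the opening edge). While it stands open, its opening edge is in plan only about 105 to 112 mm from the hinge. Lid 125 x 145 mm, 6 mm thick
- lid_hinge (a point): middle of the lid's hinge line, on the container's +x top edge, 58 mm above the bench (underside of the lid)
- lid_edge (a point): middle of the top of the lid's opening edge, 125 mm from the hinge
- panel (a point): centre of the top of the raised round grey panel, 64 mm across and 3 mm high, in the middle of the lid; 67 mm above the bench when the lid is shut. z points out of the lid
- gauge: bench height gauge, fixed to the bench. Origin on the bench straight below the axis of its foot; z up, x points from the foot to the column (30 x 26 mm, 240 mm tall, axis 125 mm from the foot's axis) on a grey base block (120 x 100 x 22 mm, which begins at x = 112 mm). Between the foot and the column the bench is free; the container slides on the bare bench under the foot
- carriage (a joint): height of the gauge's carriage (arm with sleeve, foot and black knob) in m; it slides up and down the column and stays where it is left (about 3 N moves it down, 8 N up). Starts 0.118 to 0.132, lower limit 0.030. Its value is the height of the part when the foot is pushed half-way in: foot underside height = carriage - 0.006 + plunger
- plunger (a joint): how far the sprung foot is pushed up into its sleeve, m: 0 hanging out, 0.006 half-way, 0.012 all the way in. Light spring, 0.6 to 2 N
- foot (a point): centre of the underside of the foot, a steel disc 28 mm across and 8 mm thick on a 12 mm stem under the sleeve (24 mm across)
- knob_top (a point): centre of the top of the black round knob on the carriage, straight above the foot: 30 mm across, 21 mm tall, to press down on or to grip; 82 mm above the foot's underside when the plunger is out. The carriage's arm lies from 28 to 44 mm below this point and runs to the column
- tin: open baking tin without a lid, bright steel, 150 x 100 x 55 mm, 0.5 kg; origin at the centre of its underside. It stands on the other side of the gauge from the container. Bystander
- jar: glass jar with steel cap, 76 mm across, 110 mm tall, behind and beside the gauge. Origin under its centre. Bystander
- spray: spray can with an orange body, 60 mm across, 190 mm tall, behind and beside the gauge. Origin under its centre. Bystander
- spatula: spatula, 280 mm long, flat on the bench close in front of the robot. Bystander
Not all that is in view belongs to the job. What is shaped like the container but purple is not meant.

How it is judged (in metres and radians):
On the way, in this order (a step that is already met when the one before it is completed fails the run):
1. the lid is snapped shut (value of joint lid below 0.03 rad), for 0.2 s.
2. the shut container stands with its round panel under the foot (value of joint lid below 0.03 rad and horizontal distance between panel and foot below 0.02 m and linear speed of container below 0.01 m/s and angle between container's own z axis and vertical below 0.05 rad), for 0.2 s.
3. the foot stands on the panel, pushed about half-way in (value of joint lid below 0.03 rad and horizontal distance between panel and foot below 0.02 m and value of joint carriage between 0.0635 and 0.0705 m and value of joint plunger between 0.0025 and 0.0095 m), for 0.2 s.
At the end, for the whole second after the job is handed in: The lid is shut (under 0.03 rad); the panel's centre is within 20 mm of the foot's axis in plan; the plunger is pushed in 2.5 to 9.5 mm (of 12) with the carriage reading 63.5 to 70.5 mm, so the foot stands on the panel; the container is flat on the bench (within 0.05 rad) and at rest (all of step 3 and linear speed of container below 0.01 m/s and angle between container's own z axis and vertical below 0.05 rad); the robot touches nothing.
It fails at once if the sprung foot is driven all the way in (value of joint plunger above 0.0115 m).
It fails at once if the container is tipped (angle between container's own z axis and vertical above 0.25 rad).
It fails at once if another thing on the bench is shifted by more than 30 mm or knocked over (distance of any of tin, jar, spray, spatula from where it was at the start of the episode above 0.03 m or angle between any of tin, jar, spray's own z axis and vertical above 0.4 rad).
It also fails if it takes over 72 s, if anything falls off the work surface, if the arm or the gripper's body presses on something with over 40 N, if the wrist force passes 120 N, or if a joint passes its speed limit or range.

ROBOT

A 6-joint arm with a two-finger parallel gripper is mounted at the origin on the work surface. World frame = base frame: x ahead of the robot, y to its left, z up, the work surface at z = 0. Lengths are in m, angles in degrees, forces in N, time in s.
With the tool pointing down it reaches from about 0.325 to 0.775 m from the base axis. Payload 5.5 kg.
Tool frame: the origin (TCP) lies between the finger pads; the fingertips stand 25 mm ahead of it and the grasp point (between the pads) lies 6 mm ahead of it (env.tip_extent is the distance from the TCP to the fingertips, in m); z points along the fingers, y is the line along which they close (so a half turn about z gives the same grasp; the last joint's range is limited). The gripper opens to 85 mm and grips with 20 to 120 N. Pads are 22 mm wide; open, the fingers measure 114 mm over their backs; the gripper's body (76 mm by 85 mm) begins 54 mm behind the grasp point. The pads swing forward as they close: fully open they stand 13 mm farther back than shut.
Start: joints at [-3.249, 5.22, 70.514, -0, 104.267, -3.249], TCP at [0.6, -0, 0.256] pointing down, gripper open.
Joint ranges: [-164.24, 164.24], [-49.07, 125.15], [9.68, 141.18], [-86.29, 266.29], [3.28, 154.24], [-151.56, 151.56]. Speed limits (degrees/s): [147.25, 147.25, 172.46, 180, 180, 180].

INTERFACE

Orientations are given as [roll, pitch, yaw] about the fixed x, y, z axes, in that order (R = Rz(yaw) Ry(pitch) Rx(roll)).
In Python, from bench import status, grab_frame, camera_params, env, finder gives the robot as it stands.
- The arm moves only by the tool arm_command, never from a script. Its argument "plan" is a list of rows, each a list of 7 numbers: the opening, from 0 (shut) to 1 (fully open), then the shift along the tool's x, y, z normalised to -1 to 1, where 1 is 40 cm, then the turn, a rotation vector about the tool's x, y, z normalised to -1 to 1, where 1 is 4 degrees. A call has 1 to 20 rows; each row shifts and turns the commanded pose from where the row before left it, along the tool's axes as they then stand; what a row does not reach is not made up. A row lasts 1/8 s, in which the tool goes at most 62.5 mm and 10.7 degrees, less where a joint would pass 70% of its speed; a pose out of reach is approached as far as the arm can. A call with a number of a shift or a turn outside -1 to 1 is refused whole. A call with a gripper value outside its range is refused whole. The fingers move at their own pace and stop on an object; the grip force is fixed at half the most. Time passes only in rows, so rows that do not move let the fingers close. It gives the time, the measured TCP pose, the force, the opening and the grip force at its end, in the units of the state.
- status.get_state(): the state, without advancing time (a new reading comes with each control period).
- grab_frame(name): name is "scene" or "side" or "wrist"; returns (picture, depth): 400x640x3 uint8, red, green, blue; 400x640 float32, m along the optical axis (not along the pixel's ray), 0 where there is no reading.
- camera_params(name): a dict with "intrinsics" (3x3 intrinsics, pixels), "cam_to_world" (4x4, takes a point from camera to world coordinates). Camera axes: x right, y down, z forward; pixel columns grow to the right and rows downward; lengths in m; the calibration is good to about 2 mm. A picture is of the moment at which its call begins: read the wrist's pose just before it. camera_params takes no time and is no camera call; for the wrist camera it gives the pose at the moment of the call.
- env.job_done(): hands the job in; it is judged then, once.
Trained networks look in the newest picture that a camera, given by its name, has taken for a name from the list of things; names that differ only in an ending like _2 or _b are one class to them, and where a whole thing is asked for, a point or a joint stands for the part that bears it (a point fixed in the world has none). Each returns a list of dicts, best first, with "p" (0 to 1); they miss things now and then, are a little off and sometimes report something else, mostly with a low value. They report only what shows in the picture. A call takes as long as a camera call. They do not tell look-alikes from the thing itself.
- finder.search_frame(camera, target): "position" ([x, y, z] in m, in the coordinates of the camera as it stood for that picture, good to about 4 mm: the middle of the surface that is visible of it).
The state is a dict: "clock": time; "joints": joint angles; "qd": joint speeds; "joint_efforts": joint torques, N m; "tcp_pos": TCP position; "eef_rot": TCP orientation; "wrist_force": force on the tool from outside, world axes, zero at the start; "wrist_torque": the same for the moment, N m; "grip_width": finger opening in m; "grasp_force": force on a finger pad.
Only numpy, scipy, OpenCV 4.12 (cv2) and the standard library are available. Lean on these libraries where they do the work, as an engineer would, in place of code of your own. Each camera call takes 0.05 s, during which the arm holds its last target. There are 200 camera calls.

## Working session

There is one attempt and no reset: what is moved stays moved. The work goes in short steps, Python scripts to look and compute and a tool call to move; the robot and the scene stay as the last step left them, time stands still between calls to the robot, and variables do not carry over. Pictures are saved under pics/ and viewed, at most 10 in all, crops included, and the job is handed in when it is done.

Besides the shell and the picture viewer there is one more tool, called after ">>>" by a JSON object that holds its "api" and its "payload". arm_command: Moves the arm, as the interface text tells. Scaled input: -1 to 1 covers 40 cm each way for a shift and 4 degrees each way for a turn. Its arguments: {"type":"object","properties":{"plan":{"type":"array"}},"required":["plan"]}

```bash
mkdir -p pics; cat > h.py <<'E'
import numpy as np, cv2
from bench import status, grab_frame, camera_params, env, finder
def w(cam,p):
    T=np.array(camera_params(cam)["cam_to_world"]); return T[:3,:3]@np.array(p)+T[:3,3]
def cloud(cam,d):
    c=camera_params(cam);K=np.array(c["intrinsics"]);T=np.array(c["cam_to_world"])
    v,u=np.mgrid[:d.shape[0],:d.shape[1]]
    P=np.stack([(u-K[0,2])/K[0,0]*d,(v-K[1,2])/K[1,1]*d,d],-1)
    return P@T[:3,:3].T+T[:3,3]
def px(cam,P):
    c=camera_params(cam);K=np.array(c["intrinsics"]);T=np.array(c["cam_to_world"])
    q=K@(T[:3,:3].T@(np.array(P)-T[:3,3]));return q[:2]/q[2]
E
python3 - <<'E'
from h import *
s=status.get_state();print(s["clock"],s["tcp_pos"],s["eef_rot"],env.tip_extent)
ims=[]
for cam in("scene","side"):
    im,d=grab_frame(cam);np.save(f"pics/{cam}_d.npy",d);np.save(f"pics/{cam}_i.npy",im);ims.append(im)
    cv2.imwrite(f"pics/{cam}0.png",im[:,:,::-1])
    for t in("container","lid_hinge","lid_edge","panel","gauge","foot","knob_top","tin","jar","spray","spatula"):
        for r in finder.search_frame(cam,t)[:3]:
            P=w(cam,r["position"]);print(cam,t,round(r["p"],2),P.round(3),px(cam,P).round())
E
```

```text
0.0 [5.99766025e-01 1.17183571e-05 2.55125018e-01] [-1.79886180e+02 -6.18070948e-03  9.00007863e+01] 0.025
scene container 0.91 [0.531 0.276 0.082] [401. 195.]
scene container 0.67 [0.352 0.251 0.06 ] [355. 176.]
scene lid_hinge 0.75 [0.331 0.285 0.07 ] [361. 167.]
scene lid_hinge 0.62 [0.527 0.278 0.098] [401. 189.]
scene lid_edge 0.75 [0.527 0.277 0.097] [401. 190.]
scene lid_edge 0.72 [0.331 0.285 0.061] [361. 169.]
scene lid_edge 0.26 [0.368 0.053 0.005] [301. 212.]
scene panel 0.76 [0.523 0.276 0.093] [399. 190.]
scene panel 0.76 [0.333 0.28  0.063] [360. 170.]
scene gauge 0.61 [ 0.464 -0.266  0.022] [200. 266.]
scene gauge 0.59 [0.725 0.052 0.069] [377. 271.]
scene foot 0.52 [0.594 0.028 0.13 ] [336. 220.]
scene knob_top 0.58 [0.674 0.037 0.174] [360. 222.]
scene tin 0.71 [ 0.461 -0.263  0.019] [201. 266.]
scene tin 0.25 [0.527 0.277 0.099] [401. 189.]
scene jar 0.96 [ 0.771 -0.246  0.086] [256. 339.]
scene spray 0.88 [0.752 0.234 0.121] [452. 232.]
scene spray 0.31 [0.674 0.035 0.174] [359. 222.]
scene spatula 0.73 [0.371 0.047 0.006] [299. 213.]
side container 0.96 [0.313 0.263 0.059] [390. 367.]
side container 0.91 [0.497 0.296 0.073] [283. 344.]
side lid_hinge 0.96 [0.512 0.288 0.1  ] [276. 329.]
side lid_edge 0.9 [0.307 0.266 0.066] [393. 368.]
side lid_edge 0.83 [0.515 0.288 0.1  ] [275. 329.]
side panel 0.92 [0.518 0.289 0.095] [273. 330.]
side panel 0.86 [0.311 0.263 0.064] [391. 366.]
side gauge 0.85 [0.708 0.07  0.118] [236. 207.]
side foot 0.65 [0.586 0.042 0.127] [295. 210.]
side knob_top 0.63 [0.649 0.046 0.176] [264. 186.]
side tin 0.85 [ 0.477 -0.291  0.022] [390. 161.]
side jar 0.69 [ 0.729 -0.212  0.056] [286. 147.]
side spray 0.7 [0.726 0.275 0.135] [171. 275.]
side spatula 0.5 [ 0.732 -0.21   0.055] [285. 147.]
side spatula 0.29 [0.518 0.289 0.095] [273. 330.]
```

View pics/scene0.png

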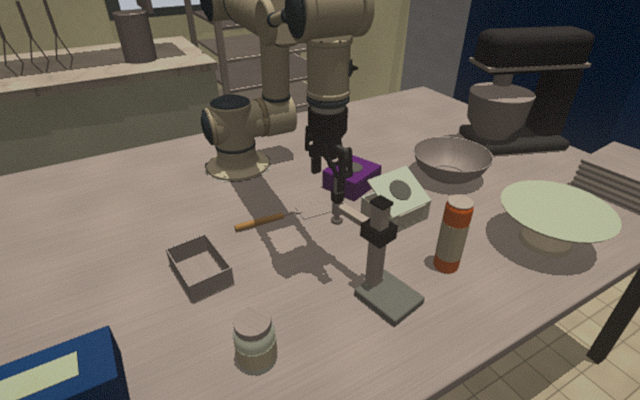

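View pics/side0.png

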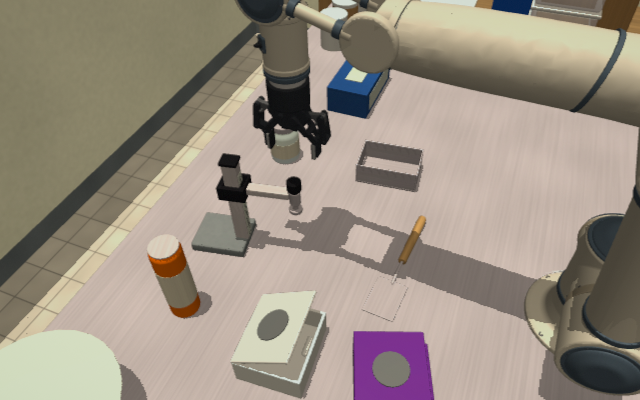

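The white container, open towards the robot, is at scene (395,200) and side (280,340). The purple look-alike is at scene (352,175) and side (392,368), and isn't meant. The gauge knob is at side (294,185) and its foot at (295,210). The spray can (side (172,275)) and tin (side (390,165)) are bystanders. Next I'll confirm with an enlarged crop and measure from the depth.

```bash
python3 - <<'E'
from h import *
im=np.load("pics/side_i.npy");d=np.load("pics/side_d.npy")
a=cv2.resize(im[150:400,150:400],None,fx=2.4,fy=2.4,interpolation=cv2.INTER_CUBIC);cv2.imwrite("pics/crop1.png",a[:,:,::-1])
for cam in("side","scene"):
    im=np.load(f"pics/{cam}_i.npy").astype(int);d=np.load(f"pics/{cam}_d.npy");P=cloud(cam,d)
    ok=d>0
    # container points
    m=ok&(P[...,0]>.4)&(P[...,0]<.62)&(P[...,1]>.16)&(P[...,1]<.42)&(P[...,2]>.01)&(P[...,2]<.2)
    Q=P[m];print(cam,"cont",m.sum(),Q.min(0).round(3),Q.max(0).round(3))
    lid=m&(P[...,2]>.068);L=P[lid];c=L.mean(0);n=np.linalg.svd(L-c,full_matrices=False)[2][2];n*=np.sign(n[2]);print("plane",c.round(3),n.round(3),"tilt",np.degrees(np.arccos(n[2])),"az",np.degrees(np.arctan2(n[1],n[0])),"res",np.std((L-c)@n))
    for zlo in (.01,.03,.045):
        s=m&(abs(P[...,2]-zlo-.005)<.006);r=cv2.minAreaRect(P[s][:,:2].astype(np.float32)*1000);print(zlo,r)
    r=cv2.minAreaRect(L[:,:2].astype(np.float32)*1000);print("lidrect",r)
    g=ok&(P[...,0]>.54)&(P[...,0]<.68)&(P[...,1]>-.05)&(P[...,1]<.12)&(P[...,2]>.08)&(P[...,2]<.225)
    for z in np.arange(.1,.225,.01):
        s=g&(abs(P[...,2]-z)<.005);
        if s.sum()>3:Q=P[s];print(round(z,3),s.sum(),Q.min(0).round(3)[:2],Q.max(0).round(3)[:2])
    for name,b in dict(col=(.66,.80,-.0,.14,.24),base=(.62,.86,-.06,.18,.03)).items():
        s=ok&(P[...,0]>b[0])&(P[...,0]<b[1])&(P[...,1]>b[2])&(P[...,1]<b[3])&(P[...,2]>(.012 if name=="base" else .03))&(P[...,2]<b[4]);print(name,cv2.minAreaRect(P[s][:,:2].astype(np.float32)*1000),P[s].max(0))
E
```

```text
side cont 5924 [0.446 0.201 0.01 ] [0.582 0.355 0.127]
plane [0.516 0.284 0.099] [0.471 0.037 0.881] tilt 28.21081285910862 az 4.450268178663917 res 0.0016529028808523413
0.01 ((512.81689453125, 280.06536865234375), (124.89289855957031, 143.94387817382812), 4.005295276641846)
0.03 ((512.560302734375, 279.46270751953125), (124.84638977050781, 144.37086486816406), 4.087728977203369)
0.045 ((512.6600952148438, 279.48480224609375), (124.91981506347656, 144.87725830078125), 3.7842328548431396)
lidrect ((520.4048461914062, 278.3260803222656), (107.66461944580078, 147.35687255859375), 4.28732442855835)
0.12 14 [0.574 0.036] [0.597 0.051]
0.13 88 [0.574 0.024] [0.602 0.051]
0.14 9 [0.578 0.037] [0.597 0.043]
0.15 43 [0.576 0.031] [0.68  0.081]
0.16 125 [0.575 0.036] [0.68  0.082]
0.17 379 [0.576 0.029] [0.68  0.082]
0.18 138 [0.574 0.032] [0.68  0.081]
0.19 57 [0.573 0.033] [0.599 0.052]
0.2 158 [0.573 0.022] [0.602 0.052]
0.21 4 [0.573 0.031] [0.59  0.052]
col ((698.6399536132812, 58.55760955810547), (80.09822845458984, 57.51432800292969), 7.091580867767334) [0.7393914  0.09130784 0.2399972
[... 651 characters left out ...]
2863159179688, 278.77081298828125), (109.48410034179688, 147.8153076171875), 3.884481906890869)
0.12 16 [0.581 0.022] [0.6   0.044]
0.13 69 [0.573 0.022] [0.601 0.048]
0.14 10 [0.585 0.026] [0.592 0.038]
0.15 28 [0.582 0.022] [0.599 0.037]
0.16 69 [0.581 0.024] [0.67  0.041]
0.17 260 [0.582 0.023] [0.675 0.062]
0.18 83 [0.581 0.021] [0.673 0.059]
0.19 52 [0.579 0.021] [0.602 0.049]
0.2 66 [0.574 0.021] [0.602 0.047]
col ((698.3203735351562, 56.02876281738281), (81.39008331298828, 53.26372146606445), 10.769136428833008) [0.74227734 0.08941789 0.23999663]
base ((755.0337524414062, 67.79959106445312), (122.2196044921875, 102.7291259765625), 10.888982772827148) [0.82218947 0.1256287  0.02983669]
```

View pics/crop1.png

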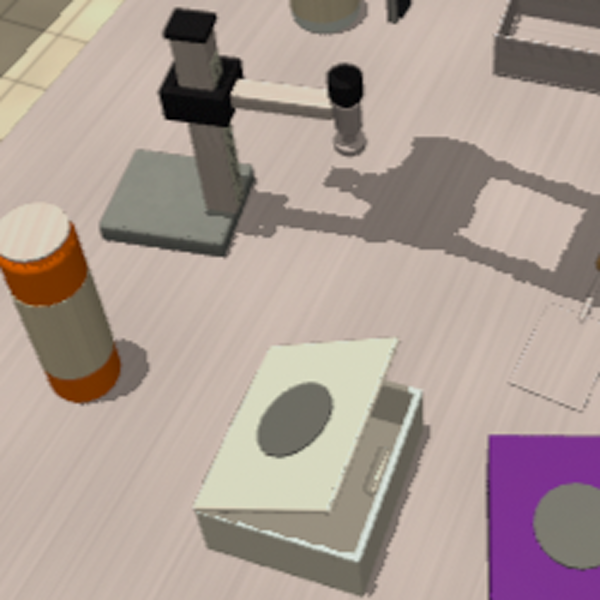

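The crop confirms it: the white container (lid about 28° open, yaw 4°) is the one meant. From the depth I have:
- **Container:** centre about (0.513, 0.280).
- **Foot axis:** about (0.587, 0.037).
- **Gauge:** yaw about 10.8°.

First I'll press the lid near its opening edge.

>>> {"api": "arm_command", "payload": {"plan": [[0,0.099,-0.043,0,0,0,0],[0,0.099,-0.043,0,0,0,0],[0,0.099,-0.043,0,0,0,0],[0,0.099,-0.043,0,0,0,0],[0,0.099,-0.043,0,0,0,0],[0,0.099,-0.043,0,0,0,0],[0,0.099,-0.043,0,0,0,0],[0,0,0,0.08,0,0,-1],[0,0,0,0.08,0,0,0],[0,0,0,0.06,0,0,0],[0,0,0,0,0,0,0],[0,0,0,0,0,0,0]]}}

```text
clock: 2.7
tcp_pos: [0.48, 0.2773, 0.1697]
eef_rot: [179.9, -0.0, 94.0]
wrist_force: [-0.0, 0.9, 0.6]
grip_width: -0.0001
grasp_force: 0.0
```

>>> {"api": "arm_command", "payload": {"plan": [[0,0,0,0.025,0,0,0],[0,0,0,0.025,0,0,0],[0,0,0,0.025,0,0,0],[0,0,0,0.025,0,0,0],[0,0,0,0.025,0,0,0],[0,0,0,0.025,0,0,0],[0,0,0,0.02,0,0,0],[0,0,0,0.01,0,0,0],[0,0,0,0,0,0,0]]}}

```text
clock: 3.82
tcp_pos: [0.4789, 0.2773, 0.0972]
eef_rot: [-179.9, -0.0, 94.0]
wrist_force: [-6.2, -1.8, 7.7]
grip_width: -0.0004
grasp_force: 3.8
```

>>> {"api": "arm_command", "payload": {"plan": [[0,0,0,0.008,0,0,0],[0,0,0,0.008,0,0,0],[0,0,0,0.006,0,0,0],[0,0,0,0,0,0,0],[0,0,0,0,0,0,0]]}}

```text
clock: 4.45
tcp_pos: [0.4798, 0.2775, 0.0917]
eef_rot: [179.9, -0.1, 94.0]
wrist_force: [-10.5, -4.3, 21.1]
grip_width: -0.0
grasp_force: 10.7
```

```bash
cat > m.py <<'E'
from h import *
def cont(cam="side",save=None):
    im,d=grab_frame(cam)
    if save: cv2.imwrite(save,im[:,:,::-1])
    P=cloud(cam,d);I=im.astype(int);m=(d>0)&(P[...,0]>.42)&(P[...,0]<.72)&(P[...,1]>-.08)&(P[...,1]<.42)&(P[...,2]>.055)&(P[...,2]<.14)&((I.max(-1)-I.min(-1))<60)&(I.min(-1)>60)
    m=cv2.morphologyEx(m.astype(np.uint8),cv2.MORPH_OPEN,np.ones((3,3)))
    n,l,s,_=cv2.connectedComponentsWithStats(m);k=1+np.argmax(s[1:,4]);Q=P[l==k]
    print(cam,len(Q),cv2.minAreaRect(Q[:,:2].astype(np.float32)*1000),"z",np.percentile(Q[:,2],[1,50,99]).round(4))
    for r in finder.search_frame(cam,"panel")[:2]: print("panel",round(r["p"],2),w(cam,r["position"]).round(3))
E
python3 -c "
from m import *
s=status.get_state();print(s['tcp_pos'],s['wrist_force']);cont()"
```

```text
[0.47981888 0.2775386  0.0916509 ] [-10.52036983  -4.26844318  21.05858845]
side 3474 ((514.186279296875, 297.2367248535156), (130.7986602783203, 109.62640380859375), 3.9382545948028564) z [0.0569 0.0646 0.0705]
panel 0.94 [0.517 0.309 0.059]
panel 0.66 [0.31  0.262 0.066]
```

>>> {"api": "arm_command", "payload": {"plan": [[0,0,0,0.005,0,0,0],[0,0,0,0,0,0,0],[0,0,0,0,0,0,0]]}}

```text
clock: 4.92
tcp_pos: [0.4799, 0.2775, 0.0915]
eef_rot: [179.8, -0.1, 94.0]
wrist_force: [-14.3, -6.8, 29.4]
grip_width: -0.0002
grasp_force: 14.8
```

>>> {"api": "arm_command", "payload": {"plan": [[0,0,0,-0.05,0,0,0],[0,0,0,-0.1,0,0,1],[0,-0.1,0,0,0,0,1],[0,0,0,0,0,0,1],[0,0,0,0,0,0,1],[0,0,0,0,0,0,1]]}}

```text
clock: 5.68
tcp_pos: [0.4799, 0.237, 0.1451]
eef_rot: [180.0, 0.0, 73.8]
wrist_force: [-0.5, -0.3, -0.5]
grip_width: -0.0002
grasp_force: 0.0
```

```bash
python3 -c "
from m import *
s=status.get_state();print(s['tcp_pos'],s['eef_rot'],s['wrist_force']);cont(save='pics/side1.png');cont('scene')
im,d=grab_frame('side');P=cloud('side',d);m=(P[...,1]>.15)&(P[...,1]<.4)&(P[...,2]>.03)&(P[...,0]<.44)&(P[...,2]<.08)&(im[...,1]*1.3<im[...,2])&(d>0);print('purple',cv2.minAreaRect(P[m][:,:2].astype(np.float32)*1000))"
```

```text
[0.47986406 0.23699008 0.14507801] [1.79989692e+02 5.89208654e-03 7.38419416e+01] [-0.53671472 -0.3151376  -0.4705996 ]
side 5364 ((515.5587158203125, 278.7700500488281), (130.76690673828125, 146.90158081054688), 3.9973669052124023) z [0.057  0.0647 0.07  ]
panel 0.91 [0.311 0.265 0.062]
panel 0.63 [0.368 0.078 0.002]
scene 1184 ((514.0044555664062, 279.194580078125), (132.28871154785156, 147.29269409179688), 4.433044910430908) z [0.0571 0.0649 0.0697]
panel 0.6 [0.527 0.284 0.064]
panel 0.57 [0.318 0.256 0.066]
purple ((312.050537109375, 257.9090270996094), (130.24102783203125, 127.33779907226562), 20.787946701049805)
```

View pics/side1.png

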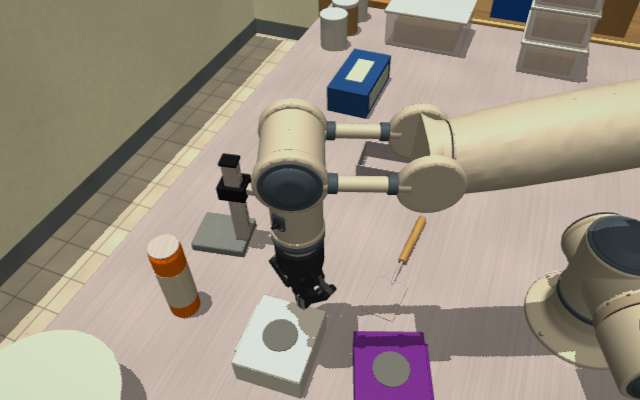

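The lid is flat and shut, at side (280,335), and the container hasn't moved. Next I'll turn the tool to yaw 4° with open fingers and go to the −x side, between the white and purple containers.

>>> {"api": "arm_command", "payload": {"plan": [[1,0,0,0,0,0,1],[1,0,0,0,0,0,1],[1,0,0,0,0,0,1],[1,0,0,0,0,0,1],[1,0,0,0,0,0,1],[1,0,0,0,0,0,1],[1,0,0,0,0,0,1],[1,0,0,0,0,0,1],[1,0,0,0,0,0,1],[1,0,0,0,0,0,1],[1,0,0,0,0,0,1],[1,0,0,0,0,0,1],[1,0,0,0,0,0,1],[1,0,0,0,0,0,1],[1,0,0,0,0,0,1],[1,0,0,0,0,0,1],[1,0,0,0,0,0,1],[1,0,0,0,0,0,0.45],[1,-0.075,-0.05,0,0,0,0],[1,-0.072,-0.051,0,0,0,0]]}}

```text
clock: 8.43
tcp_pos: [0.4174, 0.2734, 0.1453]
eef_rot: [-180.0, 0.0, 4.2]
wrist_force: [0.8, 0.7, 0.6]
grip_width: 0.0851
grasp_force: 0.0
```

>>> {"api": "arm_command", "payload": {"plan": [[1,0,0,0.08,0,0,0],[1,0,0,0.08,0,0,0],[1,0,0,0.07,0,0,0],[1,0,0,0.03,0,0,0],[1,0,0,0,0,0,0],[1,0,0,0,0,0,0]]}}

```text
clock: 9.18
tcp_pos: [0.4188, 0.2736, 0.043]
eef_rot: [-179.9, -0.1, 4.2]
wrist_force: [-0.6, 0.2, 0.3]
grip_width: 0.0853
grasp_force: 0.0
```

```bash
python3 -c "
from m import *
cont();cont('scene',save='pics/scene2.png')"
```

```text
side 4879 ((516.2743530273438, 278.79998779296875), (130.88299560546875, 147.76622009277344), 4.669569969177246) z [0.0577 0.0647 0.0696]
panel 0.82 [0.517 0.293 0.063]
panel 0.62 [0.312 0.263 0.063]
scene 1173 ((515.5346069335938, 278.6978454589844), (132.31088256835938, 148.0210418701172), 4.131295680999756) z [0.0567 0.065  0.0696]
panel 0.97 [0.297 0.239 0.064]
panel 0.65 [0.526 0.285 0.062]
```

>>> {"api": "arm_command", "payload": {"plan": [[1,0.02,0,0,0,0,0],[1,0.015,0,0,0,0,0],[1,0.015,0,0,0,0,0],[1,0.015,0,0,0,0,0],[1,0.015,0,0,0,0,0],[1,0.015,0,0,0,0,0],[1,0.015,0,0,0,0,0],[1,0.015,0,0,0,0,0],[1,0.015,0,0,0,0,0],[1,0.015,0,0,0,0,0],[1,0.015,0,0,0,0,0],[1,0.01,0,0,0,0,0],[1,0,0,0,0,0,0]]}}

```text
clock: 11.0
tcp_pos: [0.4893, 0.2786, 0.0414]
eef_rot: [-180.0, 0.1, 4.2]
wrist_force: [-4.5, -0.6, 3.1]
grip_width: 0.0852
grasp_force: 2.4
```

```bash
cat >> m.py <<'E'
def panel(cam="side",save=None):
    im,d=grab_frame(cam)
    if save: cv2.imwrite(save,im[:,:,::-1])
    P=cloud(cam,d);g=im.astype(int).mean(-1)
    top=(d>0)&(P[...,0]>.42)&(P[...,0]<.72)&(P[...,1]>-.1)&(P[...,1]<.42)&(abs(P[...,2]-.066)<.009)
    m=(top&(g<150)&(im[...,1]*1.3>im[...,2])).astype(np.uint8)
    n,l,s,_=cv2.connectedComponentsWithStats(cv2.morphologyEx(m,cv2.MORPH_OPEN,np.ones((3,3))))
    for k in 1+np.argsort(-s[1:,4])[:2]:
        Q=P[l==k];c,r=cv2.minEnclosingCircle(Q[:,:2].astype(np.float32)*1000)
        print("disc",cam,s[k],np.round(c,1),round(r,1),Q.mean(0).round(4))
E
python3 -c "
from m import *
cont();panel();cont('scene');panel('scene')"
```

```text
side 3877 ((558.5643920898438, 283.20025634765625), (147.4151611328125, 148.87696838378906), 4.121631622314453) z [0.0569 0.065  0.1327]
panel 0.98 [0.577 0.302 0.063]
panel 0.84 [0.313 0.262 0.062]
disc side [236 312  35  32 832] [563.6 281.8] 32.8 [0.5635 0.2846 0.0675]
disc side [181 286  14  14  78] [716.3 260.1] 17.7 [0.7124 0.2635 0.0666]
scene 1408 ((562.2888793945312, 282.1901550292969), (138.23544311523438, 147.6864013671875), 4.709249019622803) z [0.0569 0.0649 0.0696]
panel 0.87 [0.581 0.284 0.065]
panel 0.79 [0.316 0.259 0.066]
disc scene [398 199  24  14 276] [564.2 280.3] 33.4 [0.5657 0.279  0.0673]
disc scene [367 265   8   7  42] [709.1  47.3] 10.8 [0.7095 0.0467 0.0665]
```

>>> {"api": "arm_command", "payload": {"plan": [[1,0.008,0,0,0,0,0],[1,0.007,0,0,0,0,0],[1,0,0,0,0,0,0],[1,-0.03,0,0,0,0,0],[1,-0.06,0,0,0,0,0],[1,0,0,-0.13,0,0,0],[1,0,0,-0.13,0,0,-1]]}}

```text
clock: 12.18
tcp_pos: [0.4588, 0.2758, 0.1454]
eef_rot: [179.9, 0.1, 8.3]
wrist_force: [1.0, 0.4, -0.3]
grip_width: 0.0854
grasp_force: 0.0
```

```bash
python3 -c "
from m import *
print(status.get_state()['tcp_pos']);cont();panel();panel('scene')
for c in('side','scene'):
    im,d=grab_frame(c);P=cloud(c,d);m=(d>0)&(P[...,0]>.43)&(P[...,0]<.7)&(P[...,1]>.365)&(P[...,1]<.48)&(P[...,2]>.012);print(c,m.sum(),P[m].min(0) if m.any() else '')
"
```

```text
[0.4587658  0.27580697 0.14543233]
side 4981 ((573.3025512695312, 283.39019775390625), (131.1334228515625, 147.3641357421875), 5.059970378875732) z [0.0574 0.0646 0.0695]
panel 0.93 [0.573 0.291 0.061]
panel 0.65 [0.313 0.266 0.063]
disc side [233 312  35  31 859] [569.3 282.8] 32.8 [0.5687 0.2841 0.0674]
disc side [181 286  14  15  92] [716.5 260.7] 18.5 [0.7127 0.2641 0.0664]
disc scene [399 200  25  14 281] [569.5 280.6] 35.4 [0.5707 0.2793 0.0674]
disc scene [367 264   7   8  43] [708.5  45.9] 9.8 [0.7082 0.0462 0.0674]
side 46 [0.68894581 0.46374815 0.10480755]
scene 160 [0.43009923 0.45741425 0.03884223]
```

>>> {"api": "arm_command", "payload": {"plan": [[1,0,0,0,0,0,-1],[1,0,0,0,0,0,-1],[1,0,0,0,0,0,-1],[1,0,0,0,0,0,-1],[1,0,0,0,0,0,-1],[1,0,0,0,0,0,-1],[1,0,0,0,0,0,-1],[1,0,0,0,0,0,-1],[1,0,0,0,0,0,-1],[1,0,0,0,0,0,-1],[1,0,0,0,0,0,-1],[1,0,0,0,0,0,-1],[1,0,0,0,0,0,-1],[1,0,0,0,0,0,-1],[1,0,0,0,0,0,-1],[1,0,0,0,0,0,-1],[1,0,0,0,0,0,-1],[1,0,0,0,0,0,-1],[1,0,0,0,0,0,-1],[1,0,0,0,0,0,-1]]}}

```text
clock: 14.98
tcp_pos: [0.4591, 0.2758, 0.1431]
eef_rot: [-179.8, 0.1, 88.3]
wrist_force: [0.1, -0.4, -0.4]
grip_width: 0.0853
grasp_force: 0.0
```

>>> {"api": "arm_command", "payload": {"plan": [[1,0,0,0,0,0,-1],[1,0,0,0,0,0,-0.5],[1,0.07,0.07,0,0,0,0],[1,0.07,0.07,0,0,0,0],[1,0.07,0.07,0,0,0,0],[1,0.07,0.07,0,0,0,0],[1,0,0,0,0,0,0],[1,0,0,0,0,0,0]]}}

```text
clock: 15.98
tcp_pos: [0.5629, 0.3956, 0.1443]
eef_rot: [-179.9, 0.1, 94.2]
wrist_force: [-0.4, -0.4, 0.4]
grip_width: 0.0853
grasp_force: 0.0
```

>>> {"api": "arm_command", "payload": {"plan": [[1,0,0,0.08,0,0,0],[1,0,0,0.08,0,0,0],[1,0,0,0.065,0,0,0],[1,0,0,0.03,0,0,0],[1,0,0,0,0,0,0],[1,-0.03,0,0,0,0,0],[1,-0.015,0,0,0,0,0],[1,-0.015,0,0,0,0,0],[1,-0.02,0,0,0,0,0],[1,-0.02,0,0,0,0,0],[1,-0.02,0,0,0,0,0],[1,-0.02,0,0,0,0,0],[1,-0.02,0,0,0,0,0],[1,-0.02,0,0,0,0,0],[1,-0.02,0,0,0,0,0],[1,-0.02,0,0,0,0,0],[1,-0.015,0,0,0,0,0],[1,-0.01,0,0,0,0,0],[1,0,0,0,0,0,0]]}}

```text
clock: 18.35
tcp_pos: [0.5707, 0.2986, 0.044]
eef_rot: [180.0, -0.0, 94.2]
wrist_force: [-0.4, 3.1, 2.9]
grip_width: 0.0854
grasp_force: 1.6
```

```bash
python3 -c "
from m import *
cont(save='pics/side3.png');panel();panel('scene')"
```

```text
side 2156 ((566.622802734375, 217.77749633789062), (113.79767608642578, 155.88357543945312), 6.553624629974365) z [0.0574 0.0649 0.0705]
panel 0.71 [0.551 0.195 0.058]
panel 0.71 [0.311 0.26  0.065]
disc side [258 282  40  46 965] [554.2 226.6] 55.7 [0.5505 0.2205 0.066 ]
disc side [181 288  14  13  82] [715.3 262.2] 17.3 [0.7128 0.2655 0.0665]
disc scene [390 195  27  28 463] [560.  248.9] 66.4 [0.5654 0.2497 0.066 ]
disc scene [367 265   7   8  42] [708.7  46.3] 9.9 [0.7088 0.0464 0.066 ]
```

View pics/side3.png

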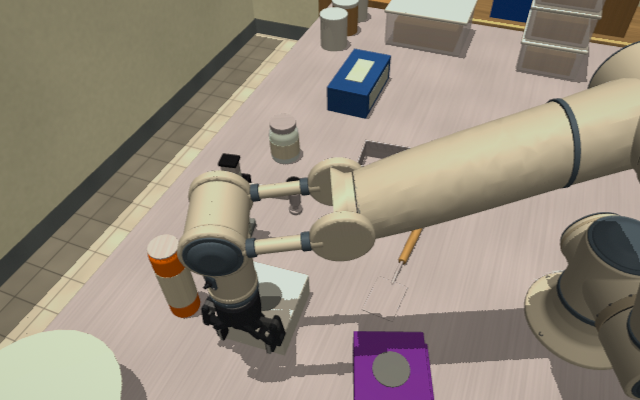

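The container is sliding straight, with its panel now about (0.575, 0.215), partly hidden. I'll check the wrist's clearance over the gauge in the final pose before pushing on.

```bash
python3 -c "
from m import *
t=np.array(status.get_state()['tcp_pos']);print(status.get_state()['joints'])
a=np.radians(-16);R=np.array([[np.cos(a),-np.sin(a)],[np.sin(a),np.cos(a)]])
f=np.array([.579,.121])
for c in('side','scene'):
    im,d=grab_frame(c);P=cloud(c,d);m=(d>0)&(P[...,2]>.1)&(P[...,2]<.7)&(np.hypot(P[...,0]-t[0],P[...,1]-t[1])<.3)&~((P[...,0]>.69)&(P[...,2]<.25))&~((np.hypot(P[...,0]-.587,P[...,1]-.037)<.05)&(P[...,2]<.22))
    Q=P[m];X=f+(Q[:,:2]-t[:2])@R.T
    for n,o,r in(('knob',(.587,.037),.03),('armcol',(.65,.05),.03),('col',(.71,.06),.035)):
        k=np.hypot(*(X-o).T)<r;print(c,n,k.sum(),np.percentile(Q[k,2],[0,5,50]).round(3) if k.any() else '')
    for z in np.arange(.1,.45,.04):
        k=abs(Q[:,2]-z)<.02
        if k.any():print(round(z,2),k.sum(),X[k].min(0).round(3),X[k].max(0).round(3))
"
```

```text
[ 2.45897433e+01  1.53097841e+01  8.09372613e+01 -1.84989177e-03
  8.37224671e+01  2.03861119e+01]
side knob 18 [0.401 0.403 0.405]
side armcol 2 [0.383 0.383 0.384]
side col 0 
0.1 333 [0.508 0.107] [0.746 0.276]
0.14 693 [0.511 0.097] [0.651 0.158]
0.18 754 [ 0.543 -0.17 ] [0.623 0.159]
0.22 677 [ 0.541 -0.13 ] [0.631 0.161]
0.26 811 [0.542 0.109] [0.607 0.167]
0.3 198 [0.543 0.099] [0.603 0.181]
0.34 1369 [0.354 0.048] [0.617 0.193]
0.38 8253 [0.279 0.043] [0.632 0.192]
0.42 7286 [0.279 0.033] [0.611 0.182]
scene knob 705 [0.316 0.323 0.366]
scene armcol 60 [0.341 0.346 0.361]
scene col 0 
0.1 408 [0.507 0.093] [0.767 0.364]
0.14 467 [ 0.51  -0.171] [0.649 0.143]
0.18 665 [ 0.546 -0.172] [0.624 0.142]
0.22 432 [0.544 0.076] [0.619 0.143]
0.26 506 [0.548 0.082] [0.617 0.167]
0.3 465 [0.55  0.061] [0.62  0.151]
0.34 923 [0.345 0.031] [0.633 0.181]
0.38 2905 [0.292 0.029] [0.633 0.185]
0.42 1687 [0.294 0.022] [0.61 0.18]
```

>>> {"api": "arm_command", "payload": {"plan": [[1,-0.015,0,0,0,0,0],[1,-0.02,0,0,0,0,0],[1,-0.02,0,0,0,0,0],[1,-0.025,0,0,0,0,0],[1,-0.025,0,0,0,0,0],[1,-0.025,0,0,0,0,0],[1,-0.025,0,0,0,0,0],[1,-0.025,0,0,0,0,0],[1,-0.025,0,0,0,0,0],[1,-0.025,0,0,0,0,0],[1,-0.025,0,0,0,0,0],[1,-0.025,0,0,0,0,0],[1,-0.025,0,0,0,0,0],[1,-0.025,0,0,0,0,0],[1,-0.02,0,0,0,0,0],[1,-0.02,0,0,0,0,0],[1,-0.015,0,0,0,0,0],[1,-0.01,0,0,0,0,0],[1,0,0,0,0,0,0]]}}

```text
clock: 21.02
tcp_pos: [0.5821, 0.141, 0.0437]
eef_rot: [180.0, -0.0, 94.2]
wrist_force: [0.1, 4.2, 3.5]
grip_width: 0.0851
grasp_force: 2.1
```

```bash
cat >> m.py <<'E'
def fit(cam):
    # container pose from its visible walls/top: edges along fixed yaw
    im,d=grab_frame(cam);P=cloud(cam,d);I=im.astype(int)
    m=(d>0)&(P[...,0]>.49)&(P[...,0]<.69)&(P[...,1]>-.09)&(P[...,1]<.13)&(P[...,2]>.012)&(P[...,2]<.067)&(I.min(-1)>50)
    m=cv2.morphologyEx(m.astype(np.uint8),cv2.MORPH_OPEN,np.ones((3,3)))>0;Q=P[m][:,:2]
    print("fit",cam,len(Q),cv2.minAreaRect(Q.astype(np.float32)*1000),Q.min(0).round(4),Q.max(0).round(4))
E
python3 -c "
from m import *
cont(save='pics/side4.png');panel();fit('side');panel('scene');fit('scene');cv2.imwrite('pics/scene4.png',cv2.resize(grab_frame('scene')[0][120:320,200:500,::-1],None,fx=2.5,fy=2.5))"
```

```text
side 1256 ((563.6473999023438, 60.251136779785156), (83.74138641357422, 156.22787475585938), 5.85984992980957) z [0.0574 0.0652 0.1349]
panel 0.87 [0.312 0.262 0.063]
panel 0.58 [0.558 0.033 0.061]
disc side [293 223  29  37 522] [557.7  62.2] 51.7 [0.5592 0.0563 0.0662]
disc side [181 288  14  13  90] [715.2 262.4] 17.5 [0.7126 0.2654 0.0657]
fit side 1266 ((564.3311767578125, 56.160213470458984), (82.27426147460938, 147.89857482910156), 4.8015031814575195) [ 0.5186 -0.02  ] [0.6097 0.1299]
disc scene [324 218  37  41 817] [591.   70.6] 74.6 [0.5847 0.0599 0.0658]
disc scene [367 265   8   8  42] [709.3  46.9] 10.4 [0.7095 0.0466 0.0657]
fit scene 2203 ((589.0076293945312, 50.40789794921875), (132.6874237060547, 134.78842163085938), 3.4617233276367188) [ 0.5206 -0.02  ] [0.6569 0.1166]
```

View pics/scene4.png

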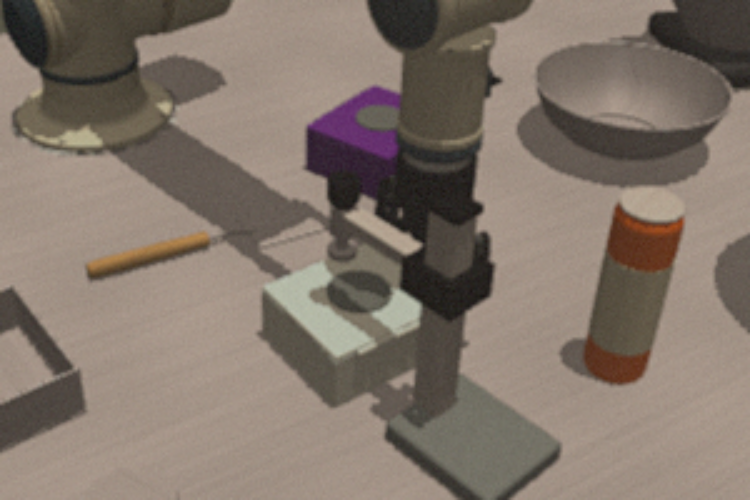

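The scene crop shows the panel disc just short of the foot. The centre is about (0.585, 0.057), so it needs another 20 mm.

>>> {"api": "arm_command", "payload": {"plan": [[1,-0.01,0,0,0,0,0],[1,-0.012,0,0,0,0,0],[1,-0.012,0,0,0,0,0],[1,-0.01,0,0,0,0,0],[1,-0.006,0,0,0,0,0],[1,0,0,0,0,0,0],[1,0,0,0,0,0,0],[1,0.03,0,0,0,0,0],[1,0.1,0,0,0,0,0],[1,0.1,0,0,0,0,0],[1,0,0,-0.12,0,0,0],[0,0,0,-0.12,0,0,0],[0,0,0,-0.12,0,0,0],[0,0,0,-0.12,0,0,0],[0,0,0,0,0,0,0]]}}

```text
clock: 23.25
tcp_pos: [0.5782, 0.2128, 0.2406]
eef_rot: [179.5, -0.0, 94.2]
wrist_force: [0.1, 0.2, 0.9]
grip_width: 0.0123
grasp_force: 0.0
```

```bash
cat > g.py <<'E'
from m import *
def knob():
  for cam in("side","scene"):
    im,d=grab_frame(cam);P=cloud(cam,d)
    g=(d>0)&(np.hypot(P[...,0]-.587,P[...,1]-.037)<.028)&(P[...,2]>.07)&(P[...,2]<.23)
    Q=P[g];k=im[g].max(-1)<70;print(cam,"knob",k.sum(),Q[k].min(0).round(4),Q[k].max(0).round(4),"ztop",np.sort(Q[k][:,2])[-8:].round(4))
E
python3 -c "
from g import *
s=status.get_state();print(s['tcp_pos'],s['clock']);cont();panel();fit('side');panel('scene');fit('scene');knob();cv2.imwrite('pics/side5.png',cv2.resize(grab_frame('side')[0][120:320,170:420,::-1],None,fx=3,fy=3))"
```

```text
[0.57818602 0.21281494 0.24058938] 23.25
side 2811 ((587.1808471679688, 38.26414489746094), (124.35930633544922, 147.8707275390625), 4.857830047607422) z [0.0561 0.065  0.1297]
panel 0.86 [0.578 0.053 0.06 ]
panel 0.67 [0.312 0.264 0.065]
disc side [281 218  31  23 546] [589.8  37.5] 34.6 [0.5872 0.0391 0.0675]
disc side [181 287  14  15  94] [715.8 262.3] 17.9 [0.7132 0.2653 0.0658]
fit side 2826 ((589.1470336914062, 38.8804931640625), (130.079345703125, 147.50692749023438), 4.788287162780762) [ 0.5203 -0.0398] [0.6583 0.1157]
disc scene [324 231  32  27 492] [604.9  36. ] 48.6 [0.5998 0.036  0.0667]
disc scene [367 265   7   7  37] [707.7  47. ] 9.1 [0.7085 0.0463 0.0665]
fit scene 2598 ((589.3240966796875, 37.17391586303711), (132.25955200195312, 146.93775939941406), 3.9664487838745117) [ 0.5215 -0.0398] [0.6575 0.1087]
side knob 216 [0.5721 0.0215 0.1721] [0.5991 0.0522 0.2055] ztop [0.2043 0.2044 0.2044 0.2046 0.2048 0.2052 0.2053 0.2055]
scene knob 211 [0.5725 0.0183 0.0701] [0.6127 0.0508 0.2047] ztop [0.204  0.2041 0.2043 0.2043 0.2046 0.2046 0.2046 0.2047]
```

View pics/side5.png

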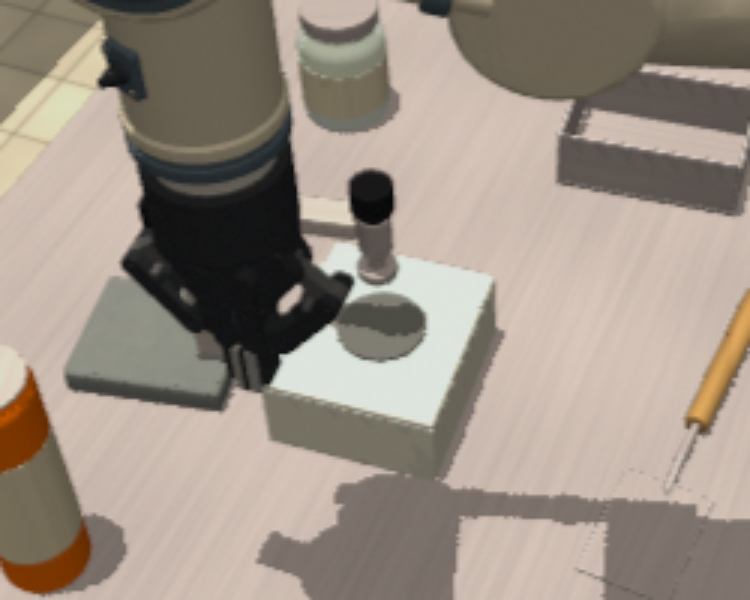

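The panel sits under the foot: panel about (0.588, 0.037), foot about (0.587, 0.037), lid flat. The knob top at 0.205 means the carriage reads about 0.129, so I'll press the knob top down to about 0.143.

>>> {"api": "arm_command", "payload": {"plan": [[0,0,0,-0.08,0,0,0],[0,-0.11,-0.0025,0,0,0,0],[0,-0.11,-0.0025,0,0,0,0],[0,-0.11,-0.0025,0,0,0,0],[0,-0.11,-0.0025,0,0,0,0],[0,0,0,0.04,0,0,0],[0,0,0,0,0,0,0],[0,0,0,0,0,0,0]]}}

```text
clock: 24.7
tcp_pos: [0.5856, 0.038, 0.2512]
eef_rot: [-180.0, -0.0, 94.3]
wrist_force: [0.1, 0.4, 0.5]
grip_width: 0.0
grasp_force: 0.0
```

>>> {"api": "arm_command", "payload": {"plan": [[0,0,0,0.03,0,0,0],[0,0,0,0.01,0,0,0],[0,0,0,0.0125,0,0,0],[0,0,0,0.0125,0,0,0],[0,0,0,0.0125,0,0,0],[0,0,0,0.0125,0,0,0],[0,0,0,0.0125,0,0,0],[0,0,0,0.0125,0,0,0],[0,0,0,0.0125,0,0,0],[0,0,0,0.0125,0,0,0],[0,0,0,0.0125,0,0,0],[0,0,0,0.0125,0,0,0],[0,0,0,0.0125,0,0,0],[0,0,0,0,0,0,0]]}}

```text
clock: 26.45
tcp_pos: [0.5856, 0.0365, 0.1796]
eef_rot: [-179.9, 0.0, 94.2]
wrist_force: [-0.9, 0.1, -0.2]
grip_width: -0.0001
grasp_force: 0.0
```

```bash
python3 -c "
from g import *
s=status.get_state();print(s['tcp_pos'],s['wrist_force']);knob();fit('side')"
```

```text
[0.5856317  0.0364849  0.17960907] [-0.89438921  0.12380953 -0.1812211 ]
side knob 547 [0.5602 0.0255 0.1277] [0.6147 0.0559 0.23  ] ztop [0.2291 0.2293 0.2297 0.2297 0.2297 0.2299 0.2299 0.23  ]
scene knob 453 [0.5633 0.0172 0.07  ] [0.6138 0.0488 0.23  ] ztop [0.2287 0.2287 0.2289 0.2297 0.2298 0.2299 0.2299 0.23  ]
fit side 3125 ((590.1740112304688, 38.8911018371582), (131.01177978515625, 149.39227294921875), 4.412536144256592) [ 0.5201 -0.0405] [0.6561 0.1158]
```

>>> {"api": "arm_command", "payload": {"plan": [[0,0,0,0.01,0,0,0],[0,0,0,0.008,0,0,0],[0,0,0,0,0,0,0],[0,0,0,0,0,0,0]]}}

```text
clock: 27.1
tcp_pos: [0.5857, 0.0369, 0.1731]
eef_rot: [-180.0, -0.0, 94.2]
wrist_force: [0.4, -0.1, 0.9]
grip_width: -0.0003
grasp_force: 0.2
```

>>> {"api": "arm_command", "payload": {"plan": [[0,0,0,-0.03,0,0,0],[0,0,0,-0.1,0,0,0],[0,0,0,0,0,0,0]]}}

```text
clock: 27.48
tcp_pos: [0.5871, 0.037, 0.2305]
eef_rot: [179.6, 0.0, 94.2]
wrist_force: [-0.0, 0.4, -0.1]
grip_width: -0.0003
grasp_force: 0.0
```

```bash
sed -i 's/<.23)$/<.17)/' g.py; python3 -c "
from g import *
s=status.get_state();print(s['tcp_pos'],s['wrist_force']);knob();fit('side');cv2.imwrite('pics/side6.png',cv2.resize(grab_frame('side')[0][150:300,200:400,::-1],None,fx=4,fy=4))"
```

```text
[0.58707002 0.0369504  0.23051611] [-0.00187144  0.41130147 -0.0991959 ]
side knob 194 [0.573  0.0215 0.1198] [0.5995 0.0514 0.1529] ztop [0.1504 0.1505 0.1506 0.1509 0.1513 0.1513 0.1517 0.1529]
scene knob 163 [0.5655 0.02   0.0707] [0.6031 0.046  0.1509] ztop [0.1499 0.15   0.15   0.15   0.1502 0.1503 0.1508 0.1509]
fit side 3073 ((589.91845703125, 38.81365966796875), (131.89398193359375, 147.978271484375), 4.778727054595947) [ 0.5205 -0.0385] [0.6572 0.1155]
```

View pics/side6.png

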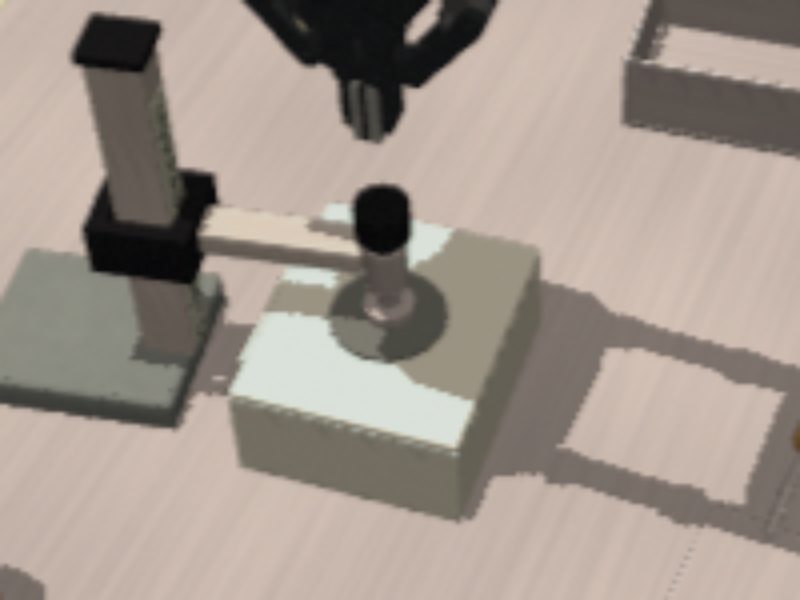

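The foot disc, at crop (388,305), is centred on the panel and just about touching it. I'll press about 5.5 mm further.

>>> {"api": "arm_command", "payload": {"plan": [[0,0,0,0.06,0,0,0],[0,0,0,0.05,0,0,0],[0,0,0,0,0,0,0],[0,0,0,0,0,0,0],[0,0,0,0,0,0,0]]}}

```text
clock: 28.3
tcp_pos: [0.5862, 0.0368, 0.1825]
eef_rot: [179.9, 0.0, 94.2]
wrist_force: [0.3, 0.8, 0.1]
grip_width: -0.0002
grasp_force: 0.0
```

>>> {"api": "arm_command", "payload": {"plan": [[0,0,0,0.012,0,0,0],[0,0,0,0.012,0,0,0],[0,0,0,0.007,0,0,0],[0,0,0,0.006,0,0,0],[0,0,0,0,0,0,0],[0,0,0,0,0,0,0]]}}

```text
clock: 29.05
tcp_pos: [0.5859, 0.0368, 0.1666]
eef_rot: [180.0, 0.0, 94.2]
wrist_force: [1.4, 0.0, 2.8]
grip_width: 0.0001
grasp_force: 1.4
```

>>> {"api": "arm_command", "payload": {"plan": [[0,0,0,-0.03,0,0,0],[0,0,0,-0.1,0,0,0],[0,0,0,-0.1,0,0,0],[0,0,0,0,0,0,0],[0,0,0,0,0,0,0]]}}

```text
clock: 29.68
tcp_pos: [0.5856, 0.0368, 0.258]
eef_rot: [-179.9, -0.0, 94.2]
wrist_force: [-0.1, -0.0, 0.2]
grip_width: -0.0
grasp_force: 0.0
```

```bash
python3 -c "
from g import *
s=status.get_state();print(s['tcp_pos'],s['wrist_force']);knob();knob();fit('side')
im,d=grab_frame('side');P=cloud('side',d);g=(np.hypot(P[...,0]-.587,P[...,1]-.037)<.025)&(d>0)&(P[...,2]>.06)&(P[...,2]<.17)
cv2.imwrite('pics/side7.png',cv2.resize(im[150:300,200:400,::-1],None,fx=4,fy=4))"
```

```text
[0.58560917 0.03683293 0.25800233] [-0.14006218 -0.04819695  0.24156659]
side knob 197 [0.5723 0.0214 0.1123] [0.6001 0.0515 0.145 ] ztop [0.1441 0.1442 0.1446 0.1446 0.1446 0.1446 0.1448 0.145 ]
scene knob 160 [0.5652 0.0202 0.0709] [0.6021 0.0469 0.1444] ztop [0.1433 0.1433 0.1434 0.1435 0.1437 0.1438 0.1441 0.1444]
side knob 198 [0.5725 0.0242 0.1132] [0.5999 0.0513 0.1454] ztop [0.1439 0.144  0.144  0.1441 0.1442 0.1445 0.1447 0.1454]
scene knob 167 [0.5653 0.0118 0.0702] [0.6119 0.0469 0.1447] ztop [0.1435 0.1435 0.1436 0.1437 0.1438 0.1445 0.1446 0.1447]
fit side 3020 ((590.38525390625, 38.97896957397461), (130.9683380126953, 149.08407592773438), 4.261394023895264) [ 0.5198 -0.0401] [0.6553 0.1156]
```

View pics/side7.png

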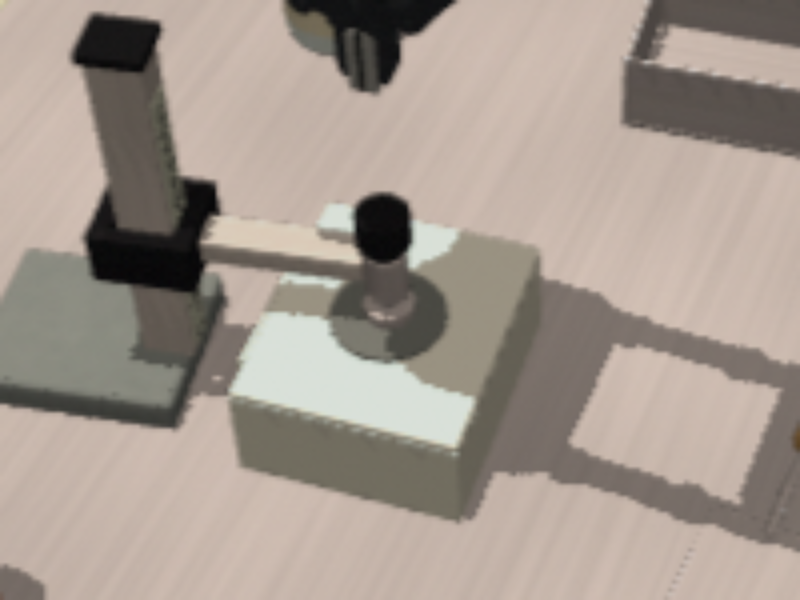

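The foot is on the panel, the knob top is about 0.143 (carriage about 0.067), and the gripper is clear.

```bash
python3 -c "
from h import *
print(env.job_done())"
```

```text
the job is handed in; nothing more can be done
None
```

The job is handed in (no verdict came back): the lid is snapped shut, and the panel is within about 2 mm of the foot's axis. The foot stands on the panel about half-way in (carriage about 67 mm from the knob height), and the arm is clear of everything.

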